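Open the dial lid wide and tip the gold sweets into the dish

TASK

On the counter are two tilting jar stands. At the one with the red dial lid, which holds two gold sweets, turn the dial so that its largest opening lies squarely over the gap in the lid on the dish side; then swing the crank handle towards the dish and all the way down so that the jar tips over and both gold sweets drop into the stand's own white dish. Leave the dial set to the largest opening; the jar may stay tipped.

Things in the scene. Friction and masses are not known exactly. Their poses are not given: they have to be found in the camera images.
- stand: Fixed tilting jar stand with a RED dial (its blue twin is a bystander). Origin under the jar's middle, at counter height; z up, x to the dish side, y left. The dish is fixed on the base: x -50..110, y -53..53 mm, rim 48 mm high. Posts at y +-61 carry the clear jar (96 mm wide) on a pivot along y at z 155 mm, upright at first. The lid gap, a 92 degree sector, faces +x.
- dial (a joint): Red dial, a 100 mm disc on the jar's axis, top face at z 202 mm, with a grip bar 12 mm thick, 44 long, 30 tall (to z 232) across its centre. Radians, growing clockwise from above: 0 = largest opening (92 degree sector) over the lid gap, grip bar along the stand's y; 1.48 = smallest, -1.75 = middle. Starts at 1.08 to 1.42. Stiff (0.05 N m), no clicks; stays, turns on to -1.9.
- crank (a point): Point to grip on the crank of the red-dialled jar: a dark wooden round sleeve 16 mm thick along the stand's y, free 35 mm to either side, spinning freely. It goes with the jar round a 60 mm circle about the pivot and starts at stand x 30, y -130, z 207 mm. Forwards (+x) then down tips the lid to +x, 120 degrees to the stop (x 30, z 103). Needs 4 N; stays where left.
- gold_ball_a: Gold sweet, a hard ball 20 mm across, loose on the floor of the clear jar with the red dial; origin at its centre. It passes only the largest opening, and rolls out once the jar is tipped well past level: 110 to 120 degrees, and a moment's wait.
- gold_ball_b: The other gold sweet in that jar, the same.

How it is judged (in metres and radians):
On the way, in this order (a step that is already met when the one before it is completed fails the run):
1. the red dial is at its largest opening (within 11 degrees) with both gold sweets still in the jar (value of joint dial between -0.2 and 0.2 rad and height (world z) of each of gold_ball_a, gold_ball_b above 0.1 m), for 0.2 s.
2. both gold sweets are in the dish of their stand (x of gold_ball_a in the frame of stand between -0.05 and 0.11 m and y of gold_ball_a in the frame of stand between -0.053 and 0.053 m and height (world z) of each of gold_ball_a, gold_ball_b below 0.05 m and x of gold_ball_b in the frame of stand between -0.05 and 0.11 m and y of gold_ball_b in the frame of stand between -0.053 and 0.053 m), for 0.2 s.
At the end, for the whole second after the job is handed in: Both gold sweets lie inside the white dish of the stand with the red dial (centres within its outline and lower than 50 mm over the counter), and the red dial is within 0.2 rad (11 degrees) of its largest opening (all of step 2 and value of joint dial between -0.2 and 0.2 rad); the robot touches nothing.
It also fails if it takes over 58 s, if anything falls off the work surface, if the arm or the gripper's body presses on something with over 40 N, if the wrist force passes 120 N, or if a joint passes its speed limit or range.

ROBOT

A 7-joint arm with a two-finger parallel gripper is mounted at the origin on the work surface. World frame = base frame: x ahead of the robot, y to its left, z up, the work surface at z = 0. Lengths are in mm, angles in rad, forces in N, time in s.
With the tool pointing down it reaches from about 425 to 1025 mm from the base axis. Payload 9.4 kg.
Tool frame: the origin (TCP) lies at the very end of the fingers, on their centre line; the grasp point (between the pads) lies manip.tcp_to_grasp behind it (manip.tcp_to_grasp is the distance from the TCP to the grasp point, in mm); z points along the fingers, y is the line along which they close (so a half turn about z gives the same grasp; the last joint's range is limited). The gripper opens to 85 mm and grips with 20 to 120 N. Pads are 22 mm wide; open, the fingers measure 114 mm over their backs; the gripper's body (76 mm by 85 mm) begins 54 mm behind the grasp point. The pads swing forward as they close: fully open they stand 13 mm farther back than shut.
Start: joints at [1.087, 0.599, -0.003, 1.599, 0.002, 0.943, -0.08], TCP at [286.853, -665.837, 231.275] pointing down, gripper open.
Joint ranges: [-2.57, 2.57], [-0.35, 1.97], [-1.29, 1.29], [0.11, 2.56], [-1.05, 4.19], [0.11, 1.86], [-2.63, 2.63]. Speed limits (rad/s): [2.22, 2.22, 3.01, 3.01, 3.14, 3.14, 3.14].

INTERFACE

Orientations are given as [roll, pitch, yaw] about the fixed x, y, z axes, in that order (R = Rz(yaw) Ry(pitch) Rx(roll)).
In Python, from bench import manip gives the robot as it stands.
- The arm moves only by the tool step_arm, never from a script. Its argument "deltas" is a list of rows, each a list of 6 numbers: the shift along the tool's x, y, z in mm, then the turn, a rotation vector about the tool's x, y, z in rad. A call has 1 to 20 rows; each row is the pose to reach, as a shift and turn from the pose commanded when the call began, along the tool's axes at that moment; what a row does not reach only later rows make up. A row lasts 1/10 s, in which the tool goes at most 50 mm and 8.59 degrees, less where a joint would pass 70% of its speed; a pose out of reach is approached as far as the arm can. A call with a gripper value outside its range is refused whole. "hand" is the opening, from 0 (shut) to 1 (fully open), set as the call begins (left out, the last holds). The fingers move at their own pace and stop on an object; "squeeze" is the grip in N (left out, the last holds). Time passes only in rows, so rows that repeat a pose let the fingers close. It gives the time, the measured TCP pose, the force, the opening and the grip force at its end, in the units of the state.
- manip.get_state(): the state, without advancing time (a new reading comes with each control period).
- manip.snapshot(name): name is "scene" or "top" or "wrist"; returns (picture, depth): 400x640x3 uint8, red, green, blue; 400x640 float32, mm along the optical axis (not along the pixel's ray), 0 where there is no reading.
- manip.get_calibration(name): a dict with "fx", "fy", "cx", "cy" (pixels), "pose" (4x4, takes a point from camera to world coordinates). Camera axes: x right, y down, z forward; pixel columns grow to the right and rows downward; lengths in mm; the calibration is good to about 2 mm. A picture is of the moment at which its call begins: read the wrist's pose just before it. get_calibration takes no time and is no camera call; for the wrist camera it gives the pose at the moment of the call.
- manip.close_job(): hands the job in; it is judged then, once.
The state is a dict: "clock": time; "joints": joint angles; "joint_vel": joint speeds; "joint_efforts": joint torques, N m; "tool_pos": TCP position; "tool_rot": TCP orientation; "contact_force": force on the tool from outside, world axes, zero at the start; "torque": the same for the moment, N m; "grip_width": finger opening in mm; "grasp_force": force on a finger pad.
Only numpy, scipy, OpenCV 4.12 (cv2) and the standard library are available. Lean on these libraries where they do the work, as an engineer would, in place of code of your own. Each camera call takes 0.05 s, during which the arm holds its last target. There are 200 camera calls.

## Working session

There is one attempt and no reset: what is moved stays moved. The work goes in short steps, Python scripts to look and compute and a tool call to move; the robot and the scene stay as the last step left them, time stands still between calls to the robot, and variables do not carry over. Pictures are saved under pics/ and viewed, at most 10 in all, crops included, and the job is handed in when it is done.

Besides the shell and the picture viewer there is one more tool, called after ">>>" by a JSON object that holds its "name" and its "arguments", one argument or row to a line. step_arm: Moves the arm, as the interface text tells. Its arguments: {"type":"object","properties":{"deltas":{"type":"array"},"hand":{"type":"number"},"squeeze":{"type":"number"}},"required":["deltas"]}

```bash
mkdir -p pics; python3 - <<'E'
from bench import manip
import cv2,numpy as np
s=manip.get_state();print(s, manip.tcp_to_grasp)
for n in("scene","top"):
    p,d=manip.snapshot(n);np.savez(n,p=p,d=d,**{k:v for k,v in manip.get_calibration(n).items()})
    cv2.imwrite(f"pics/{n}.png",p[...,::-1])
    print(manip.get_calibration(n))
E
```

```text
{'clock': 0.0, 'joints': array([ 1.08726256,  0.60011779, -0.00255654,  1.60011794,  0.00180101,
        0.94287993, -0.07980439]), 'joint_vel': array([ 6.09185442e-05,  1.83537308e-03, -9.48192098e-05,  7.22027859e-05,
       -5.39411593e-05,  8.67546921e-04,  1.22452106e-03]), 'joint_efforts': array([-1.09037278e-04, -7.76465964e+01,  1.56492680e+00, -2.58002776e+01,
        1.22856165e-02,  9.12341609e-03, -1.17101209e-05]), 'tool_pos': array([ 286.69666372, -665.40615183,  230.42631094]), 'tool_rot': array([-3.14007773e+00,  1.33276507e-04,  4.06899539e-01]), 'contact_force': array([ 0.25785068, -0.40055772,  0.16906279]), 'torque': array([-0.02459747,  0.03215783,  0.00095488]), 'grasp_force': 0.0, 'grip_width': 85.41728530997551} 18.700000000000003
{'fx': 414.1964005141795, 'fy': 414.1964005141795, 'cx': 317.5327840542752, 'cy': 195.87906538400625, 'pose': array([[ 5.29134014e-01,  4.94869598e-01, -6.89290415e-01,
         1.17523616e+03],
       [ 8.48399496e-01, -3.23232608e-01,  4.19212329e-01,
        -4.67236169e+02],
       [-1.53457014e-02, -8.06613143e-01, -5.90880485e-01,
         7.21838115e+02],
       [ 0.00000000e+00,  0.00000000e+00,  0.00000000e+00,
         1.00000000e+00]])}
{'fx': 449.2332886384128, 'fy': 449.2332886384128, 'cx': 318.724615197072, 'cy': 203.5989118732, 'pose': array([[ 1.75406611e-02, -9.83107670e-01,  1.82185715e-01,
         3.75892563e+02],
       [-9.99776335e-01, -1.93990832e-02, -8.42354511e-03,
        -3.77274081e+01],
       [ 1.18154876e-02, -1.81997212e-01, -9.83228055e-01,
         9.96440711e+02],
       [ 0.00000000e+00,  0.00000000e+00,  0.00000000e+00,
         1.00000000e+00]])}
```

View pics/scene.png

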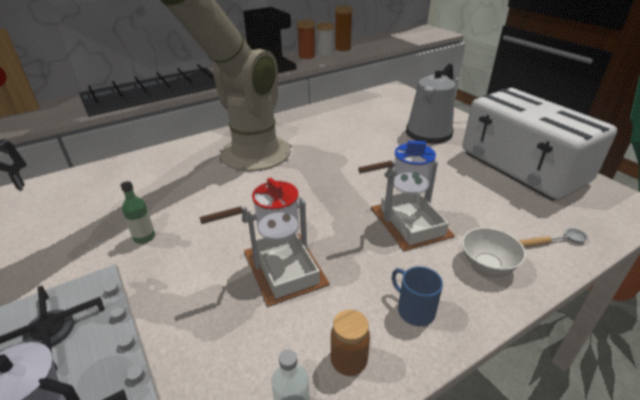

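View pics/top.png

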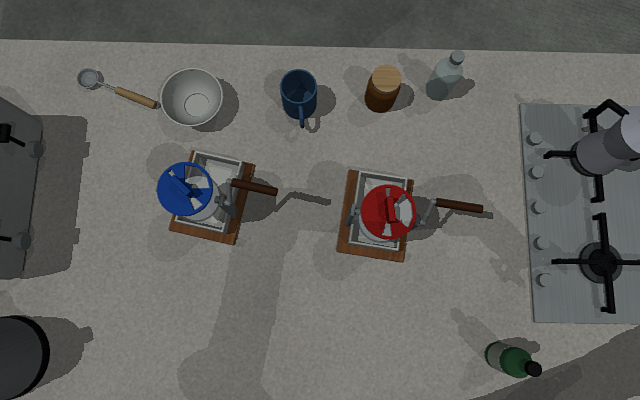

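The scene view shows the red stand around (275,235), dish towards the viewer, crank on the left at (222,214). In the top view the red dial is at (388,212), the crank sleeve at (460,206), and the dish points up the image (world +x).

```bash
cat > h.py <<'E'
import numpy as np,cv2
def ray(c,uv,z):
    uv=np.atleast_2d(uv);P=c["pose"]
    d=np.c_[(uv[:,0]-c["cx"])/c["fx"],(uv[:,1]-c["cy"])/c["fy"],np.ones(len(uv))]@P[:3,:3].T
    o=P[:3,3];return o+d*((z-o[2])/d[:,2])[:,None]
def cloud(c,d,m):
    v,u=np.nonzero(m&(d>0));z=d[v,u]
    q=np.c_[(u-c["cx"])/c["fx"]*z,(v-c["cy"])/c["fy"]*z,z]
    return q@c["pose"][:3,:3].T+c["pose"][:3,3]
def red(p):
    h=cv2.cvtColor(p,cv2.COLOR_RGB2HSV);return ((h[...,0]<6)|(h[...,0]>174))&(h[...,1]>190)&(h[...,2]>70)
def fitcircle(x,y):
    A=np.c_[2*x,2*y,np.ones_like(x)];a,b,c=np.linalg.lstsq(A,x*x+y*y,rcond=None)[0];return a,b,np.sqrt(c+a*a+b*b)
E
python3 - <<'E'
from h import *
for n in("top","scene"):
    c=np.load(n+".npz");p,d=c["p"],c["d"]
    m=red(p).copy()
    k,lab,st,ce=cv2.connectedComponentsWithStats(m.astype(np.uint8));i=1+np.argmax(st[1:,4]);m=lab==i
    print(n,"red",st[i],ce[i])
    q=cloud(c,d,m);print("z pct",np.percentile(q[:,2],[5,25,50,75,95]))
    t=q[(abs(q[:,2]-202)<6)];print("disc",t.mean(0),np.ptp(t,axis=0),len(t))
    h=cv2.convexHull(np.argwhere(m)[:,::-1].astype(np.float32))[:,0];w=ray(c,h,202);print("circ",fitcircle(w[:,0],w[:,1]))
    b=q[(q[:,2]>222)];print("bar",b.mean(0),len(b));u,s,vt=np.linalg.svd(b[:,:2]-b[:,:2].mean(0),full_matrices=False);print(vt[0],s/np.sqrt(len(b)),np.ptp((b[:,:2]@vt[0])),np.ptp(b[:,:2]@vt[1]))
    # sleeve
    hs=cv2.cvtColor(p,cv2.COLOR_RGB2HSV);br=(hs[...,0]<16)&(hs[...,1]>90)&(hs[...,2]<150)&~red(p)
    k,lab,st,ce=cv2.connectedComponentsWithStats(br.astype(np.uint8))
    for i in range(1,k):
        if st[i,4]<80: continue
        q=cloud(c,d,lab==i)
        if len(q)<20: continue
        r=cv2.minAreaRect(np.argwhere(lab==i)[:,::-1].astype(np.float32))
        print("brown",ce[i].round(),st[i,4],"xyz",np.median(q,0).round(1),"rect",np.round(ray(c,cv2.boxPoints(r),np.median(q[:,2]))[:,:2]).tolist())
E
```

```text
top red [ 361  185   55   54 1607] [383.93092719 211.33478531]
z pct [199.31804856 200.79166442 201.71575899 202.77417864 231.68397003]
disc [ 510.82711385 -160.38255714  201.54551947] [97.46851503 97.66787762 11.1699099 ] 1435
circ (np.float64(511.47585502169494), np.float64(-169.69686639890938), np.float64(49.16983584711011))
bar [ 511.77724602 -169.10072133  231.61301845] 157
[-0.99500683 -0.09980681] [12.54976102  3.2274738 ] 42.70066159348494 12.128711040321747
brown [379.  99.] 529 xyz [ 786.5 -172.    63.1] rect [[770.0, -132.0], [842.0, -156.0], [818.0, -222.0], [746.0, -197.0]]
brown [228. 209.] 1604 xyz [524.  135.6   7.8] rect [[511.0, 296.0], [668.0, 109.0], [560.0, 24.0], [409.0, 210.0]]
brown [362. 230.] 1342 xyz [ 471.8 -122.7    6.9] rect [[452.0, -85.0], [640.0, -112.0], [619.0, -264.0], [433.0, -233.0]]
brown [410. 187.] 85 xyz [ 602.  -251.7    6.5] rect [[620.0, -244.0], [621.0, -259.0], [565.0, -260.0], [564.0, -246.0]]
brown [459. 205.] 370 xyz [ 522.9 -294.5  212.4] rect [[522.0, -253.0], [536.0, -255.0], [524.0, -337.0], [509.0, -334.0]]
scene red [269 180  28
[... 1101 characters left out ...]
24.6 -176.6  204.2] rect [[498.0, -225.0], [443.0, -151.0], [556.0, -144.0], [600.0, -212.0]]
brown [404. 232.] 470 xyz [614.2 130.    8.4] rect [[548.0, 47.0], [459.0, 154.0], [671.0, 250.0], [735.0, 144.0]]
brown [222. 213.] 115 xyz [ 529.4 -294.3  213.6] rect [[519.0, -334.0], [530.0, -259.0], [541.0, -261.0], [529.0, -336.0]]
brown [278. 283.] 685 xyz [ 598.2 -235.7    8.8] rect [[439.0, -236.0], [447.0, -58.0], [642.0, -118.0], [625.0, -268.0]]
brown [630. 283.] 608 xyz [ 848.1 1260.7 -635.6] rect [[852.0, 1129.0], [779.0, 1483.0], [849.0, 1479.0], [913.0, 1133.0]]
brown [349. 355.] 1141 xyz [ 841.3 -206.    60.9] rect [[847.0, -253.0], [778.0, -199.0], [820.0, -145.0], [885.0, -203.0]]
```

```bash
cat >> h.py <<'E'
from scipy.spatial.transform import Rotation as R
def delta(s,pos,Rt):
    R0=R.from_euler('xyz',s["tool_rot"]);return np.r_[R0.inv().apply(np.array(pos)-s["tool_pos"]),(R0.inv()*Rt).as_rotvec()]
def down(yaw): return R.from_euler('xyz',[np.pi,0,yaw])
E
python3 - <<'E'
from h import *
from bench import manip
s=manip.get_state()
print(delta(s,[511,-169.5,300],down(.0996)).round(3))
E
```

```text
[ 4.02240e+02 -3.66783e+02 -6.90280e+01 -1.00000e-03  0.00000e+00
  3.07000e-01]
```

>>> {"name": "step_arm", "arguments": {
  "deltas": [
    [0,0,-50,0,0,0],
    [30,-28,-69,0,0,0.05],
    [70,-64,-69,0,0,0.1],
    [105,-96,-69,0,0,0.15],
    [140,-128,-69,0,0,0.2],
    [175,-160,-69,0,0,0.25],
    [210,-191,-69,0,0,0.307],
    [245,-223,-69,0,0,0.307],
    [280,-255,-69,0,0,0.307],
    [315,-287,-69,0,0,0.307],
    [350,-319,-69,0,0,0.307],
    [380,-347,-69,0,0,0.307],
    [402,-367,-69,0,0,0.307],
    [402,-367,-69,0,0,0.307],
    [402,-367,-69,0,0,0.307],
    [402,-367,-69,0,0,0.307],
    [402,-367,-69,0,0,0.307]
  ],
  "hand": 1,
  "squeeze": 50
}}

```text
clock: 1.8
tool_pos: [510.2, -171.0, 300.2]
tool_rot: [3.141, 0.0, 0.098]
contact_force: [-0.2, 0.9, -0.5]
grip_width: 85.3
grasp_force: 0.0
```

```bash
python3 - <<'E'
from h import *
from bench import manip
s=manip.get_state();c=manip.get_calibration("wrist");p,d=manip.snapshot("wrist")
print(s["clock"],s["tool_pos"],s["tool_rot"],s["joints"])
cv2.imwrite("pics/w1.png",p[...,::-1])
q=cloud(c,d,red(p));print(len(q),np.percentile(q[:,2],[5,50,95]))
b=q[q[:,2]>226];u,sv,vt=np.linalg.svd(b[:,:2]-b[:,:2].mean(0),full_matrices=False)
r=cv2.minAreaRect(b[:,:2].astype(np.float32));print("bar",b.mean(0),vt[0],np.degrees(np.arctan(vt[0,1]/vt[0,0])),r)
t=q[abs(q[:,2]-202)<6];h=cv2.convexHull(t[:,:2].astype(np.float32))[:,0];print("circ",fitcircle(h[:,0],h[:,1]))
E
```

```text
1.8 [ 510.24368062 -171.02711367  300.19930021] [3.14127828e+00 4.08725824e-04 9.76863489e-02] [ 0.25448416  0.297746   -0.04784325  1.94398962  0.01844398  0.90055567
 -1.27582884]
7946 [202.33320975 203.50449359 233.38228267]
bar [ 513.97595998 -170.85073646  233.24279946] [-0.99389093 -0.11036672] 6.336455645739733 ((512.8387451171875, -170.79261779785156), (43.19343185424805, 11.190042495727539), 5.7823405265808105)
circ (np.float32(512.7264), np.float32(-170.93958), np.float32(49.27341))
```

View pics/w1.png

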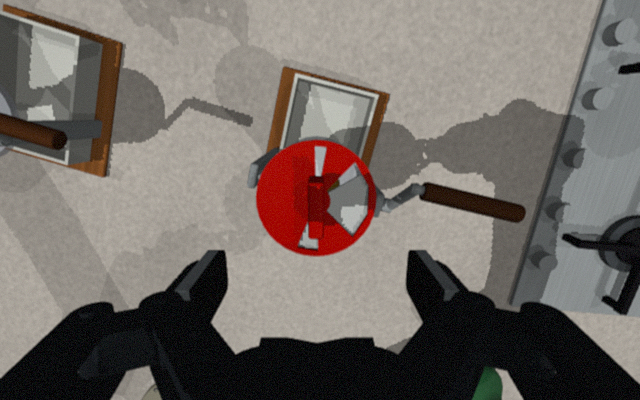

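The wrist view shows the dial centred at (317,197), its bar running nearly vertically, and the large opening on the right at (350,200). A counter-clockwise turn brings it to the dish side at the top.

>>> {"name": "step_arm", "arguments": {
  "deltas": [
    [2,0,40,0,0,0],
    [2,0,70,0,0,0],
    [2,0,85,0,0,0],
    [2,0,93,0,0,0],
    [2,0,93,0,0,0],
    [2,0,93,0,0,0]
  ]
}}

```text
clock: 2.45
tool_pos: [513.2, -170.0, 207.9]
tool_rot: [3.141, -0.001, 0.099]
contact_force: [0.2, 0.5, -0.0]
grip_width: 85.4
grasp_force: 0.0
```

>>> {"name": "step_arm", "arguments": {
  "deltas": [
    [0,0,0,0,0,0],
    [0,0,0,0,0,0],
    [0,0,0,0,0,0],
    [0,0,0,0,0,0],
    [0,0,0,0,0,0],
    [0,0,0,0,0,0],
    [0,0,0,0,0,0],
    [0,0,0,0,0,0]
  ],
  "hand": 0,
  "squeeze": 40
}}

```text
clock: 3.25
tool_pos: [513.0, -170.0, 207.6]
tool_rot: [3.141, -0.0, 0.099]
contact_force: [-0.4, -3.9, 5.6]
grip_width: 10.8
grasp_force: 41.6
```

>>> {"name": "step_arm", "arguments": {
  "deltas": [
    [0,0,0,0,0,-0.1],
    [0,0,0,0,0,-0.2],
    [0,0,0,0,0,-0.3],
    [0,0,0,0,0,-0.4],
    [0,0,0,0,0,-0.5],
    [0,0,0,0,0,-0.6],
    [0,0,0,0,0,-0.7],
    [0,0,0,0,0,-0.8],
    [0,0,0,0,0,-0.9],
    [0,0,0,0,0,-1.0],
    [0,0,0,0,0,-1.1],
    [0,0,0,0,0,-1.2],
    [0,0,0,0,0,-1.31],
    [0,0,0,0,0,-1.31],
    [0,0,0,0,0,-1.31],
    [0,0,0,0,0,-1.31]
  ]
}}

```text
clock: 4.85
tool_pos: [512.4, -169.6, 207.5]
tool_rot: [-3.141, 0.0, 1.41]
contact_force: [-3.5, -1.0, 7.4]
grip_width: 11.4
grasp_force: 42.0
```

>>> {"name": "step_arm", "arguments": {
  "deltas": [
    [0,0,0,0,0,0],
    [0,0,0,0,0,0],
    [0,0,0,0,0,0],
    [0,0,0,0,0,0],
    [0,0,0,0,0,0],
    [0,0,0,0,0,0],
    [0,0,-25,0,0,0],
    [0,0,-60,0,0,0],
    [0,0,-100,0,0,0],
    [0,0,-140,0,0,0],
    [0,0,-140,0,0,0],
    [0,0,-140,0,0,0]
  ],
  "hand": 1
}}

```text
clock: 6.05
tool_pos: [512.9, -169.6, 347.9]
tool_rot: [3.14, 0.001, 1.41]
contact_force: [-0.7, -0.7, -0.8]
grip_width: 85.5
grasp_force: 0.0
```

```bash
python3 - <<'E'
from h import *
from bench import manip
s=manip.get_state();c=manip.get_calibration("wrist");p,d=manip.snapshot("wrist")
print(s["clock"],s["tool_pos"],s["tool_rot"],s["joints"].round(2))
cv2.imwrite("pics/w2.png",p[...,::-1])
q=cloud(c,d,red(p))
b=q[q[:,2]>226];print("bar",len(b),cv2.minAreaRect(b[:,:2].astype(np.float32)))
hs=cv2.cvtColor(p,cv2.COLOR_RGB2HSV);br=(hs[...,0]<16)&(hs[...,1]>90)&(hs[...,2]<150)&~red(p)
k,lab,st,ce=cv2.connectedComponentsWithStats(br.astype(np.uint8))
for i in range(1,k):
    if st[i,4]<150: continue
    q=cloud(c,d,lab==i)
    if len(q)>20: print("brown",ce[i].round(),st[i,4],np.median(q,0).round(1),np.percentile(q[:,2],95),cv2.minAreaRect(q[:,:2].astype(np.float32)))
E
```

```text
6.05 [ 512.94342457 -169.62367307  347.94810687] [3.13979711e+00 6.16046479e-04 1.40957974e+00] [ 0.57  0.28 -0.46  1.86  0.15  1.03 -0.11]
bar 644 ((512.2066040039062, -170.8570556640625), (43.83023452758789, 11.732383728027344), 80.92021179199219)
brown [325. 124.] 1742 [ 541.1 -112.9    8.9] 10.368049769397816 ((539.1467895507812, -112.87744140625), (197.94981384277344, 66.99160766601562), 6.767354965209961)
brown [509. 141.] 1112 [ 785.5 -176.5   59.6] 88.70329751679019 ((799.1325073242188, -180.53868103027344), (68.75079345703125, 39.5788688659668), 73.29219818115234)
brown [346. 302.] 687 [ 524.9 -292.2  214.9] 216.5680437806633 ((523.3040771484375, -338.793212890625), (355.702392578125, 20.57769775390625), 87.72054290771484)
```

View pics/w2.png

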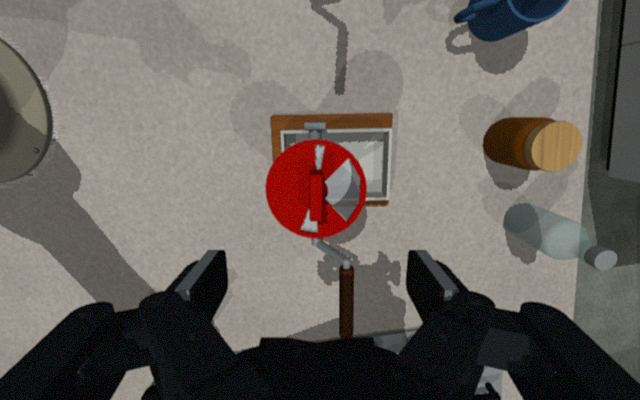

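The wrist view shows the bar lying vertically at (318,195), in line with the stand's y axis, with the large opening facing the dish at (345,188). The crank sleeve is at (346,302).

>>> {"name": "step_arm", "arguments": {
  "deltas": [
    [-40,10,0,0,0,0],
    [-85,20,0,0,0,0],
    [-125,30,10,0,0,0],
    [-138,30,50,0,0,0],
    [-138,30,95,0,0,0],
    [-138,30,130,0,0,0],
    [-138,30,150,0,0,0],
    [-138,30,159,0,0,0],
    [-138,30,159,0,0,0],
    [-138,30,159,0,0,0]
  ]
}}

```text
clock: 7.1
tool_pos: [520.7, -310.5, 188.6]
tool_rot: [3.141, -0.0, 1.41]
contact_force: [0.2, -0.4, 0.1]
grip_width: 85.5
grasp_force: 0.0
```

>>> {"name": "step_arm", "arguments": {
  "deltas": [
    [0,0,0,0,0,0],
    [0,0,0,0,0,0],
    [0,0,0,0,0,0],
    [0,0,0,0,0,0],
    [0,0,0,0,0,0],
    [0,0,0,0,0,0],
    [0,0,0,0,0,0],
    [0,0,0,0,0,0]
  ],
  "hand": 0,
  "squeeze": 40
}}

```text
clock: 7.9
tool_pos: [522.4, -311.1, 188.9]
tool_rot: [3.137, 0.001, 1.411]
contact_force: [5.7, -1.4, -0.0]
grip_width: 14.4
grasp_force: 39.2
```

>>> {"name": "step_arm", "arguments": {
  "deltas": [
    [0,3,1.5,0,0,0],
    [0,5.5,3.5,0,0,0],
    [0,10,7.5,0,0,0],
    [0,14.5,12,0,0,0],
    [0,18.5,16.5,0,0,0],
    [0,22,22,0,0,0],
    [0,25,27.5,0,0,0],
    [0,27,33.5,0,0,0],
    [0,28.5,39.5,0,0,0],
    [0,29.5,45.5,0,0,0],
    [0,30,52,0,0,0],
    [0,30,52,0,0,0]
  ]
}}

```text
clock: 9.1
tool_pos: [552.0, -315.3, 136.1]
tool_rot: [3.138, -0.0, 1.411]
contact_force: [7.8, -1.1, -3.4]
grip_width: 14.8
grasp_force: 39.1
```

>>> {"name": "step_arm", "arguments": {
  "deltas": [
    [0,-0.5,6.5,0,0,0],
    [0,-1.5,12.5,0,0,0],
    [0,-3,18.5,0,0,0],
    [0,-5,24.5,0,0,0],
    [0,-8,30,0,0,0],
    [0,-11.5,35.5,0,0,0],
    [0,-15.5,40,0,0,0],
    [0,-20,44.5,0,0,0],
    [0,-24.5,48.5,0,0,0],
    [0,-30,52,0,0,0],
    [0,-30,52,0,0,0],
    [0,-30,52,0,0,0],
    [0,-30,52,0,0,0],
    [0,-30,52,0,0,0],
    [0,-30,52,0,0,0],
    [0,-30,52,0,0,0]
  ]
}}

```text
clock: 10.7
tool_pos: [522.0, -311.0, 84.7]
tool_rot: [3.138, 0.0, 1.41]
contact_force: [7.0, -2.1, 0.8]
grip_width: 14.6
grasp_force: 39.5
```

```bash
python3 - <<'E'
from h import *
from bench import manip
p,d=manip.snapshot("scene")
cv2.imwrite("pics/s2.png",cv2.resize(p[150:330,180:380,::-1],None,fx=3,fy=3))
E
```

```text
(no output)
```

View pics/s2.png

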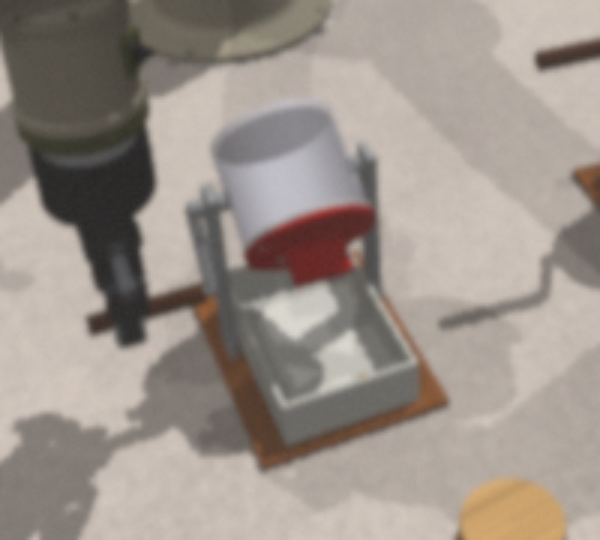

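The jar is tipped about 120°. There are gold specks near (355,255) at the lid and (362,378) in the dish. I'll wait and check again.

>>> {"name": "step_arm", "arguments": {
  "deltas": [
    [0,0,0,0,0,0],
    [0,0,0,0,0,0],
    [0,0,0,0,0,0],
    [0,0,0,0,0,0],
    [0,0,0,0,0,0],
    [0,0,0,0,0,0],
    [0,0,0,0,0,0],
    [0,0,0,0,0,0],
    [0,0,0,0,0,0],
    [0,0,0,0,0,0],
    [0,0,0,0,0,0],
    [0,0,0,0,0,0],
    [0,0,0,0,0,0],
    [0,0,0,0,0,0],
    [0,0,0,0,0,0]
  ]
}}

```text
clock: 12.25
tool_pos: [522.0, -311.0, 84.7]
tool_rot: [3.138, 0.0, 1.41]
contact_force: [7.0, -1.5, -0.0]
grip_width: 14.5
grasp_force: 39.5
```

```bash
python3 - <<'E'
from h import *
from bench import manip
ims=[]
for n in("scene","top"):
    c=manip.get_calibration(n);p,d=manip.snapshot(n)
    h=cv2.cvtColor(p,cv2.COLOR_RGB2HSV);m=(h[...,0]>15)&(h[...,0]<32)&(h[...,1]>110)&(h[...,2]>90)
    k,lab,st,ce=cv2.connectedComponentsWithStats(m.astype(np.uint8))
    for i in range(1,k):
        q=cloud(c,d,lab==i)
        if len(q) and 400<q[:,0].mean()<720 and -300<q[:,1].mean()<-80:
            g=np.median(q,0);e=g[:2]-[512.3,-170.7];a=-.159
            print(n,ce[i].round(),st[i,4],g.round(),"stand",np.round([e@[np.cos(a),np.sin(a)],e@[-np.sin(a),np.cos(a)]]))
    cr=p[200:310,230:340] if n=="scene" else p[150:260,330:440]
    ims.append(cv2.resize(cr[...,::-1],(400,400)))
cv2.imwrite("pics/s3.png",np.hstack(ims))
E
```

```text
top [372. 180.] 4 [ 611. -164.   28.] stand [96. 22.]
```

View pics/s3.png

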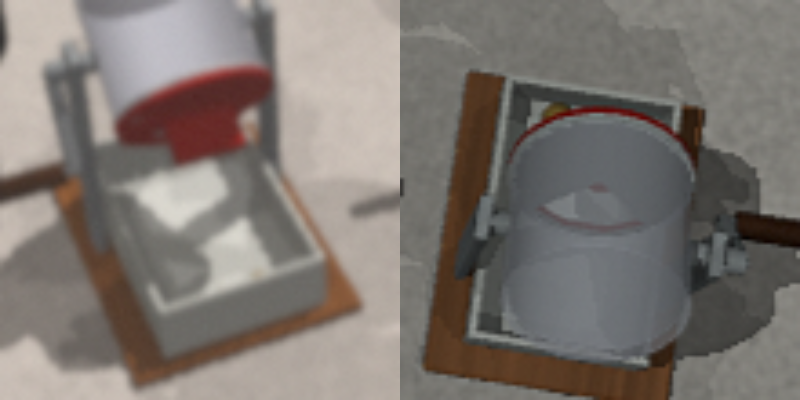

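The top view shows one gold ball in the dish at (555,110), and the jar looks empty. An orange spot in the scene view at about (248,133) needs checking, so I'll measure it.

>>> {"name": "step_arm", "arguments": {
  "deltas": [
    [0,0,0,0,0,0],
    [0,0,0,0,0,0],
    [0,0,0,0,0,0],
    [0,0,0,0,0,0],
    [0,0,0,0,0,0],
    [0,0,0,0,0,0],
    [0,0,-30,0,0,0],
    [0,0,-70,0,0,0],
    [0,0,-110,0,0,0],
    [0,0,-150,0,0,0],
    [0,0,-180,0,0,0],
    [0,0,-180,0,0,0],
    [0,0,-180,0,0,0]
  ],
  "hand": 1
}}

```text
clock: 13.65
tool_pos: [520.2, -310.7, 264.8]
tool_rot: [3.141, 0.001, 1.41]
contact_force: [-0.6, 0.5, -0.9]
grip_width: 85.3
grasp_force: 0.0
```

```bash
python3 - <<'E'
from h import *
from bench import manip
n="scene";c=manip.get_calibration(n);p,d=manip.snapshot(n)
h=cv2.cvtColor(p,cv2.COLOR_RGB2HSV)
a=-.159
def st(g): e=g[:2]-[512.3,-170.7];return np.round([e@[np.cos(a),np.sin(a)],e@[-np.sin(a),np.cos(a)],g[2]])
for v in range(232,242):
    print(v,[(tuple(p[v,u]),) for u in range(294,302,2)])
m=np.zeros(d.shape,bool);m[234:239,296:301]=1
for g in cloud(c,d,m)[::3]: print(st(g))
T=np.eye(4);s=manip.get_state();T[:3,:3]=R.from_euler('xyz',s["tool_rot"]).as_matrix();T[:3,3]=s["tool_pos"]
print(s["clock"],s["tool_pos"],s["joints"].round(2));print((np.linalg.inv(T)@manip.get_calibration("wrist")["pose"]).round(2))
E
```

```text
232 [((np.uint8(106), np.uint8(55), np.uint8(54)),), ((np.uint8(148), np.uint8(129), np.uint8(122)),), ((np.uint8(171), np.uint8(158), np.uint8(149)),), ((np.uint8(145), np.uint8(138), np.uint8(131)),)]
233 [((np.uint8(105), np.uint8(55), np.uint8(50)),), ((np.uint8(149), np.uint8(128), np.uint8(122)),), ((np.uint8(164), np.uint8(145), np.uint8(131)),), ((np.uint8(140), np.uint8(129), np.uint8(121)),)]
234 [((np.uint8(107), np.uint8(54), np.uint8(48)),), ((np.uint8(139), np.uint8(113), np.uint8(105)),), ((np.uint8(152), np.uint8(124), np.uint8(108)),), ((np.uint8(134), np.uint8(119), np.uint8(109)),)]
235 [((np.uint8(103), np.uint8(45), np.uint8(43)),), ((np.uint8(131), np.uint8(96), np.uint8(89)),), ((np.uint8(150), np.uint8(123), np.uint8(107)),), ((np.uint8(130), np.uint8(109), np.uint8(96)),)]
236 [((np.uint8(107), np.uint8(45), np.uint8(39)),), ((np.uint8(136), np.uint8(84), np.uint8(78)),), ((np.uint8(151), np.uint8(128), np.uint8(114)),), ((np.uint8(128), np.uint8(101), np.uint8(84)),)]
237 [((np.uint8(113), np.uint8(42), np.uint8(40)),), ((np.uint8(145), np.uint8(73), np.uint
[... 562 characters left out ...]
.uint8(102), np.uint8(67), np.uint8(65)),), ((np.uint8(97), np.uint8(89), np.uint8(86)),), ((np.uint8(99), np.uint8(90), np.uint8(84)),)]
241 [((np.uint8(97), np.uint8(71), np.uint8(67)),), ((np.uint8(99), np.uint8(86), np.uint8(83)),), ((np.uint8(95), np.uint8(91), np.uint8(88)),), ((np.uint8(96), np.uint8(93), np.uint8(89)),)]
[ 58.  23. 126.]
[-64.  71.  10.]
[-22.  51.  48.]
[-61.  72.   8.]
[-18.  52.  48.]
[ 64.  20. 123.]
[-53.  69.  10.]
[-11.  50.  48.]
13.7 [ 519.77358669 -310.49563112  263.78587384] [ 0.72  0.45 -0.4   1.83  0.21  0.91  0.07]
[[  -0.     -0.96   -0.27   67.61]
 [   1.     -0.     -0.      0.27]
 [   0.     -0.27    0.96 -143.42]
 [   0.      0.      0.      1.  ]]
```

>>> {"name": "step_arm", "arguments": {
  "deltas": [
    [0,30,-30,0,0,0],
    [0,75,-40,0,0,0],
    [0,120,-40,0,0,0],
    [20,160,-40,0,0,0],
    [60,190,-40,0,0,0],
    [100,190,-40,0,0,0],
    [145,190,-40,0,0,0],
    [179,190,-40,0,0,0],
    [179,190,-40,0,0,0],
    [179,190,-40,0,0,0],
    [179,190,-40,0,0,0]
  ]
}}

```text
clock: 14.8
tool_pos: [736.0, -166.1, 302.9]
tool_rot: [-3.14, 0.001, 1.408]
contact_force: [1.1, 0.6, -0.8]
grip_width: 85.4
grasp_force: 0.0
```

```bash
python3 - <<'E'
from h import *
from bench import manip
n="wrist";c=manip.get_calibration(n);p,d=manip.snapshot(n)
a=-.159
def st(g): e=g[:2]-[512.3,-170.7];return np.round([e@[np.cos(a),np.sin(a)],e@[-np.sin(a),np.cos(a)],g[2]])
h=cv2.cvtColor(p,cv2.COLOR_RGB2HSV);m=(h[...,0]>15)&(h[...,0]<32)&(h[...,1]>110)&(h[...,2]>60)
k,lab,s,ce=cv2.connectedComponentsWithStats(m.astype(np.uint8))
for i in range(1,k):
    q=cloud(c,d,lab==i)
    if len(q)>5: print(ce[i].round(),s[i,4],st(np.median(q,0)))
cv2.imwrite("pics/w3.png",p[...,::-1])
E
```

```text
[385. 181.] 2605 [298.  37. 111.]
[227. 183.] 92 [94. 20. 31.]
[230. 200.] 73 [95. -6. 31.]
```

View pics/w3.png

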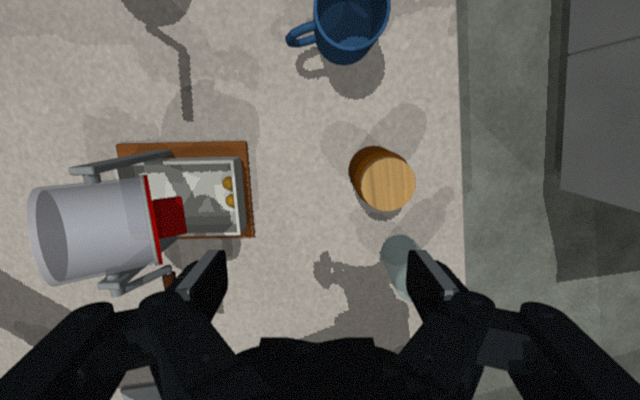

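Both gold balls are in the dish, at pixels (227,183) and (230,200), which is stand (94,20) and (95,-6) mm at z 31. The dial hasn't shifted, and the arm is clear of everything.

```bash
python3 -c "
from bench import manip
print(manip.close_job())"
```

```text
the job is handed in; nothing more can be done
None
```

The job is handed in: the red dial is at its largest opening, the jar is tipped, both gold sweets lie in the stand's own white dish, and the arm is clear; hand-in returned no verdict.

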